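# Under-voltage test: set the supply, hold the breaker box lid open

## Robot

A 6-joint arm with a two-finger parallel gripper is mounted at the origin on the work surface. World frame = base frame: x ahead of the robot, y to its left, z up, the work surface at z = 0. Lengths are in m, angles in rad, forces in N, time in s.
With the tool pointing down it reaches from about 0.3 to 0.775 m from the base axis. Payload 14.6 kg.
Tool frame: the origin (TCP) lies midway between the tips of the shut fingers; the grasp point (between the pads) lies 19 mm behind it; z points along the fingers, y is the line along which they close (so a half turn about z gives the same grasp; the last joint's range is limited). The gripper opens to 94 mm and grips with 3 to 60 N. Pads are 16 mm wide; open, the fingers measure 119 mm over their backs; the gripper's body (75 mm by 177 mm) begins 78 mm behind the grasp point.
Start: joints at [-1.286, 0.3, 1.521, -0, 1.321, -0.067], TCP at [0.19, -0.516, 0.171] pointing down, gripper open.
Joint ranges: [-3.03, 3.03], [-0.79, 2.21], [0.23, 2.52], [-1.04, 4.18], [0, 3.07], [-2.55, 2.55]. Speed limits (rad/s): [2.22, 2.22, 2.57, 3.14, 3.14, 3.14].

## Interface

Orientations are given as [roll, pitch, yaw] about the fixed x, y, z axes, in that order (R = Rz(yaw) Ry(pitch) Rx(roll)).
In Python, from station import * gives the robot as it stands.
- The arm moves only by the tool send_rows, never from a script. Its argument "targets" is a list of rows, each an object of numbers: "x", "y", "z": the shift along the world's x, y, z in units of 0.2 m (1.0 is 0.2 m); "spin": the turn about the world's z in units of pi/2 rad (1.0 is pi/2 rad); "claw": the finger opening in mm, from 0 to 94. A call has 1 to 20 rows; each row shifts and turns the commanded pose from where the row before left it; what a row does not reach is not made up. A row lasts 1/10 s, in which the tool goes at most 50 mm and 8.59 degrees, less where a joint would pass 70% of its speed; a pose out of reach is approached as far as the arm can. A call with a number of a shift or a turn outside -1 to 1 is refused whole. A call with a gripper value outside its range is refused whole. The fingers move at their own pace and stop on an object; "force" is the grip in N (left out, the last holds). Time passes only in rows, so rows that do not move let the fingers close. It gives the time, the measured TCP pose, the force, the opening and the grip force at its end, in the units of the state.
- get_obs(): the state, without advancing time (a new reading comes with each control period).
- camera(name): name is "scene" or "top" or "wrist"; returns the picture (480x640x3 uint8, blue, green, red); there is no depth.
- camera_model(name): a dict with "fovy" (degrees; the focal length in pixels is half the picture's height over the tangent of half this angle, whatever the lens; pixels are square), "cx", "cy" (the principal point, pixels), "T" (4x4, takes a point from camera to world coordinates). Camera axes: x right, y down, z forward; pixel columns grow to the right and rows downward; lengths in m; the calibration is good to about 2 mm. A picture is of the moment at which its call begins: read the wrist's pose just before it. camera_model takes no time and is no camera call; for the wrist camera it gives the pose at the moment of the call.
- hand_in(): hands the job in; it is judged then, once.
The state is a dict: "time_s": time; "qpos": joint angles; "joint_vel": joint speeds; "tau": joint torques, N m; "ee_pos": TCP position; "eef_rot": TCP orientation; "force": force on the tool from outside, world axes, zero at the start; "moment": the same for the moment, N m; "grip_width": finger opening in m; "grip_force": force on a finger pad.
Only numpy, scipy, OpenCV 4.12 (cv2) and the standard library are available. Lean on these libraries where they do the work, as an engineer would, in place of code of your own. Each camera call takes 0.05 s, during which the arm holds its last target. There are 200 camera calls.

## Task

We are testing the under-voltage relay in the breaker box: turn the knob of the variable transformer down to the 180-volt mark (the one with the small triangle) and let go of it, and only then lift the box's sprung clear lid. Hold the lid open at 60 degrees from shut, give or take 7, so that I can reach the relay's reset button, and finish while you are still holding it there, because it springs shut when let go. Never swing it past 80 degrees, where the hinge pins pop out, and leave the other things on the bench where they lie.

Things in the scene. Friction and masses are not known exactly. Their poses are not given: they have to be found in the camera images.
- knob (a joint): rotary knob on top of the variable transformer; rad from the 0-volt mark, growing clockwise seen from above (0 to 5.236 = 0 to 250 V, 0.02094 per volt). The 180-volt mark is at 3.770. It starts between 4.45 and 5.15, so it is turned down (anticlockwise from above) by 0.68 to 1.38. It stays where it is left; turning takes 0.06 N m.
- knob_grip (a point): fixed point on the knob's vertical axis at gripping height, 31 mm above the transformer's top face, 171 mm above the bench. The knob is a black ribbed round grip 44 mm in diameter, from 5 to 45 mm above that face, over a thin skirt 60 mm in diameter, up to 6 mm. A white line on skirt and top is its pointer.
- variac_mark (a point): the 180-volt mark on the scale plate, 45 mm from the knob's axis. Scale marks every 10 V, longer every 50 V, clockwise over 300 degrees; the 180-volt mark is the one with the small black triangle outside it. The knob is on it when its white pointer line points at it.
- lid (a joint): hinge of the breaker box's clear lid, rad: 0 = shut, grows as it opens upward; 60 degrees is 1.047. Stop at 1.75, but the hinge pins pop out past 1.4 (80 degrees). Weight (lid 0.2 to 0.4 kg) and a hinge spring pull it shut from every angle: about 1 to 3 N at the handle.
- lid_handle (a point): middle of the round bar, 10 mm thick, of the lid's black bow handle; moves with the lid. The bar runs along this point's y axis (parallel to the hinge), 90 mm free between its legs, its axis 37 mm above the lid's face, 24 mm in from the free edge. x axis: towards the hinge; z: out of the face, up when shut. Shut, the bar is 155 mm above the bench. It can turn between the fingers as the lid swings.
- lid_hinge (a point): point on the lid's hinge line, opposite the handle's middle, 85 mm above the bench; y axis along the hinge, x axis away from the lid, z up. Fixed. Shut, the handle bar's axis lies 184 mm from it along -x and 70 mm above it; as the lid opens the bar circles about this line (radius 197 mm), up and towards +x.
- variac: variable transformer, 140 x 155 mm, 140 mm high: grey steel case, black top, round aluminium scale plate 128 mm across. Fixed; stands left or right of the breaker box. Origin at the centre of its underside, x axis from its front (voltmeter) to its back, z up.
- breaker_box: grey plastic 8-module breaker box lying on its back, 200 x 230 mm, 85 mm high without its lid (118 mm with it); origin at the centre of its underside, x axis from its free edge to its hinge, z up. Fixed. Three cable glands stick out 22 mm on its -x side, 40 mm above the bench.
- multimeter: bystander: yellow and black multimeter, 80 x 155 x 36 mm, lying near the robot; origin at the centre of its underside
- pliers: bystander: pliers with red handles, about 170 mm long, 45 mm wide, 14 mm high; origin near the pivot, on the bench
- screwdriver: bystander: screwdriver 190 mm long, 26 mm thick, lying between the transformer and the box; origin at its middle, on the bench
- tape: bystander: black roll of tape, 60 mm across, 19 mm high, between the transformer and the box; origin at the centre of its underside
- lug_carton: bystander: small cardboard carton 110 x 85 x 60 mm; origin at the centre of its underside
- spare_breaker: bystander: white two-pole breaker 83 x 36 x 74 mm; origin at the centre of its underside
- level: bystander: yellow spirit level 250 x 22 x 45 mm standing at the back; origin at the centre of its underside

How it is judged:
By the outcome, as a careful person would: the job done as asked, in the order asked, and still so for the second after the job is handed in, while the arm keeps its last pose, push and grip.
It also fails if it takes over 53 s, if anything falls off the work surface, if the arm or the gripper's body presses on something with over 40 N, if the wrist force passes 120 N, or if a joint passes its speed limit or range.

## Working session

There is one attempt and no reset: what is moved stays moved. The work goes in short steps, Python scripts to look and compute and a tool call to move; the robot and the scene stay as the last step left them, time stands still between calls to the robot, and variables do not carry over. Pictures are saved under pics/ and viewed, at most 10 in all, crops included, and the job is handed in when it is done.

Besides the shell and the picture viewer there is one more tool, called after "Request:" by a JSON object that holds its "name" and its "arguments", one argument or row to a line. send_rows: Moves the arm, as the interface text tells. Its arguments: {"type":"object","properties":{"targets":{"type":"array"},"force":{"type":"number"}},"required":["targets"]}

```bash
mkdir -p pics; ls; python3 - <<'E'
from station import *
import cv2,numpy as np
for n in("top","scene"):
    cv2.imwrite(f"pics/{n}0.png",camera(n)); m=camera_model(n); print(n,m["fovy"],m["cx"],m["cy"],np.round(m["T"],3).tolist())
print(get_obs())
E
```

```text
pics
top 45.18960540719603 315.6777607133468 239.45420345394524 [[-0.014, -0.982, 0.189, 0.218], [-1.0, 0.013, -0.007, 0.014], [0.004, -0.189, -0.982, 1.813], [0.0, 0.0, 0.0, 1.0]]
scene 42.628862631616194 318.5335243652915 236.11690882967832 [[0.655, 0.485, -0.579, 1.413], [0.755, -0.4, 0.519, -0.773], [0.02, -0.777, -0.629, 1.071], [0.0, 0.0, 0.0, 1.0]]
{'time_s': 0.1, 'qpos': array([-1.28559973e+00,  3.00409725e-01,  1.52153063e+00, -1.33976269e-05,
        1.32070180e+00, -6.66314646e-02]), 'joint_vel': array([-0.00016485, -0.00097314, -0.00223661,  0.00085475, -0.00010349,
       -0.00010559]), 'tau': array([ 3.88466506e-03, -5.32641149e+01, -3.53280830e+01,  7.10632140e-02,
        2.35742319e-02, -5.54909207e-05]), 'ee_pos': array([ 0.18943704, -0.51605101,  0.17094136]), 'eef_rot': array([-3.14054462e+00, -5.69293687e-05,  3.51831358e-01]), 'force': array([-0.60082741,  0.31476067, -0.19967859]), 'moment': array([-0.00575102,  0.01671931, -0.01675042]), 'grip_force': 0.0, 'grip_width': 0.09384669957424864}
```

View pics/top0.png

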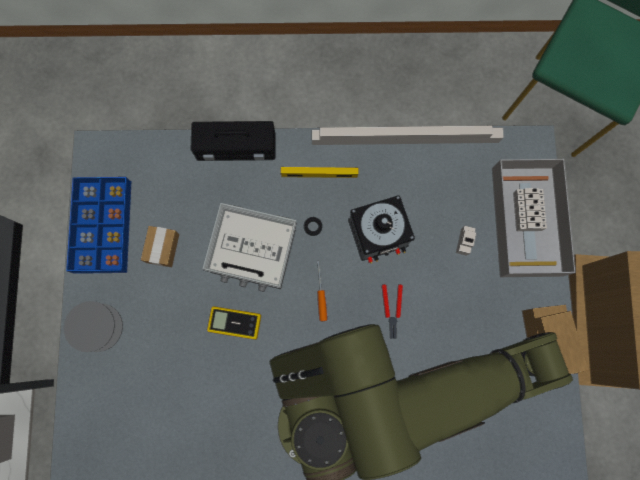

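View pics/scene0.png

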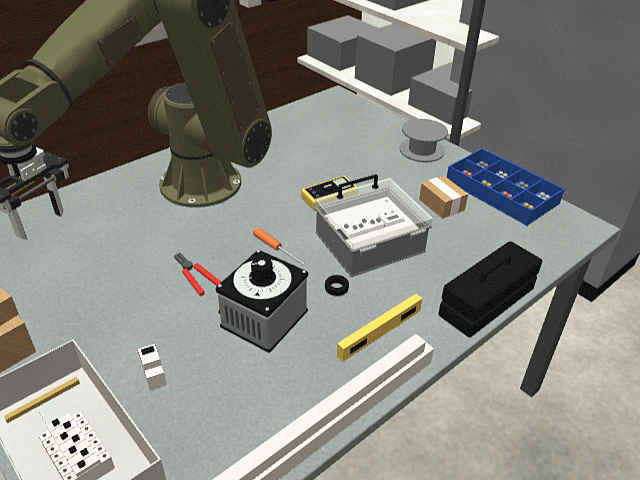

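The top view shows the variac at about (384,223), the handle bar from (222,265) to (264,275), and the lid hinge at the far edge. The scene view confirms this and shows the triangle at about (257,294). Next I measure the knob and the bar.

```bash
cat > h.py <<'E'
from station import *
import cv2,numpy as np
def cm(n):
    m=camera_model(n); return (240/np.tan(np.radians(m["fovy"])/2),m["cx"],m["cy"],np.array(m["T"]))
def plane(c,uv,z):
    f,cx,cy,T=c; uv=np.atleast_2d(np.asarray(uv,float))
    d=np.c_[(uv[:,0]-cx)/f,(uv[:,1]-cy)/f,np.ones(len(uv))]@T[:3,:3].T
    return T[:3,3]+d*((z-T[2,3])/d[:,2])[:,None]
def pix(c,P):
    f,cx,cy,T=c; q=(np.atleast_2d(P)-T[:3,3])@T[:3,:3]
    return np.c_[f*q[:,0]/q[:,2]+cx,f*q[:,1]/q[:,2]+cy]
E
python3 - <<'E'
from h import *
im=cv2.imread("pics/top0.png"); c=cm("top")
g=cv2.cvtColor(im,cv2.COLOR_BGR2GRAY)
# scale plate
m=np.zeros_like(g); m[190:265,345:420]=(g[190:265,345:420]>125)*255
cs,_=cv2.findContours(m,0,2); k=max(cs,key=cv2.contourArea); k=cv2.convexHull(k)
e=cv2.fitEllipse(k); print("plate",e, plane(c,e[0],.141), "diam px->m", np.ptp(plane(c,k.reshape(-1,2),.141),0))
# handle
m=np.zeros_like(g); m[255:283,212:272]=(g[255:283,212:272]<50)*255
cs,_=cv2.findContours(m,0,2); k=max(cs,key=cv2.contourArea); r=cv2.minAreaRect(k); print("bar",r)
b=cv2.boxPoints(r); P=plane(c,b,.155); print(P.round(3)); print("mid",P.mean(0))
# lid
m=np.zeros_like(g); m[195:295,195:305]=(g[195:295,195:305]>135)*255
cs,_=cv2.findContours(m,0,2); k=max(cs,key=cv2.contourArea); r=cv2.minAreaRect(k); P=plane(c,cv2.boxPoints(r),.1);print("lid",r,P.round(3),P.mean(0))
a=cv2.resize(im[185:270,340:430],None,fx=6,fy=6,interpolation=2)
s=cv2.imread("pics/scene0.png")
b=cv2.resize(s[235:325,205:320],(690,540),interpolation=2)
cv2.imwrite("pics/v.png",cv2.resize(np.hstack([cv2.resize(a,(572,540)),b]),None,fx=.63,fy=.63))
E
```

```text
plate ((382.2384338378906, 223.8005828857422), (40.678306579589844, 42.02477264404297), 117.30775451660156) [[ 0.58524601 -0.19512893  0.141     ]] diam px->m [0.12195522 0.12242562 0.        ]
bar ((242.3262176513672, 269.2602844238281), (40.47055435180664, 3.7601685523986816), 12.875000953674316)
[[0.461 0.276 0.155]
 [0.472 0.273 0.155]
 [0.444 0.159 0.155]
 [0.433 0.161 0.155]]
mid [0.45255047 0.21713097 0.155     ]
lid ((249.72296142578125, 247.55245971679688), (75.29668426513672, 61.78335952758789), 13.240520477294922) [[0.463 0.332 0.1  ]
 [0.647 0.293 0.1  ]
 [0.591 0.07  0.1  ]
 [0.408 0.113 0.1  ]] [0.52704685 0.20225008 0.1       ]
```

View pics/v.png

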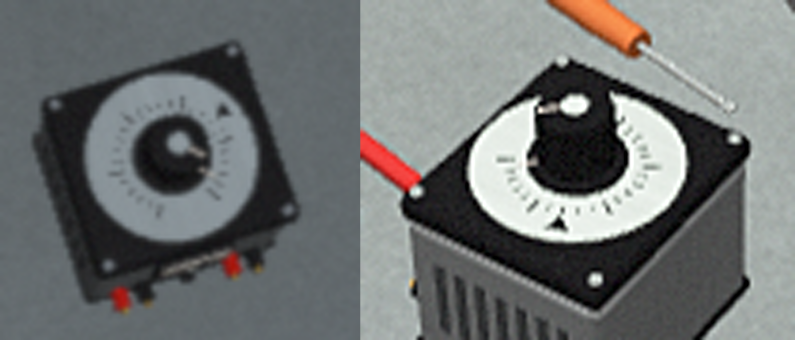

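The crop shows the triangle at upper right of the plate and the pointer at lower right. The knob therefore needs roughly 70° anticlockwise, which agrees with the given range. I'm moving above the knob for a closer look.

Request:
{"name": "send_rows", "arguments": {
  "targets": [
    {"z": 0.22},
    {"z": 0.22},
    {"z": 0.22},
    {"x": 0.18,"y": 0.146},
    {"x": 0.18,"y": 0.146},
    {"x": 0.18,"y": 0.146},
    {"x": 0.18,"y": 0.146},
    {"x": 0.18,"y": 0.146},
    {"x": 0.18,"y": 0.146},
    {"x": 0.18,"y": 0.146},
    {"x": 0.18,"y": 0.146},
    {"x": 0.18,"y": 0.146},
    {"x": 0.18,"y": 0.146},
    {"x": 0.18,"y": 0.146},
    {},
    {}
  ]
}}

```text
schema error: expected keys x, y, z, spin, claw
```

```bash
python3 - <<'E'
from h import *
o=get_obs();print(o["time_s"],o["ee_pos"],o["eef_rot"]); c=cm("wrist"); print(c)
cv2.imwrite("pics/w1.png",camera("wrist"))
E
```

```text
0.1 [ 0.18943704 -0.51605101  0.17094136] [-3.14054462e+00 -5.69293687e-05  3.51831358e-01]
(np.float64(410.3521839228571), 323.04521719694924, 238.91507225269652, array([[ 0.34489362, -0.90782857, -0.23852815,  0.25808741],
       [-0.93864076, -0.33394674, -0.08621545, -0.49130882],
       [-0.00138685,  0.2536274 , -0.967301  ,  0.38511844],
       [ 0.        ,  0.        ,  0.        ,  1.        ]]))
```

View pics/w1.png

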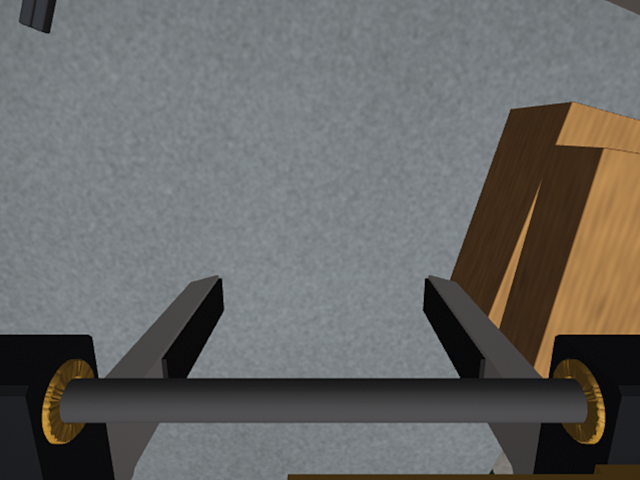

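The wrist camera looks ahead of the fingers, with the fingertips at about (220,280) and (425,280). The move was refused because every row needs all five keys, so I resend it, stopping about 6 cm short of the knob so that it is in view.

Request:
{"name": "send_rows", "arguments": {
  "targets": [
    {"x": 0,"y": 0,"z": 0.22,"spin": 0,"claw": 94},
    {"x": 0,"y": 0,"z": 0.22,"spin": 0,"claw": 94},
    {"x": 0,"y": 0,"z": 0.22,"spin": 0,"claw": 94},
    {"x": 0.17,"y": 0.15,"z": 0,"spin": 0,"claw": 94},
    {"x": 0.17,"y": 0.15,"z": 0,"spin": 0,"claw": 94},
    {"x": 0.17,"y": 0.15,"z": 0,"spin": 0,"claw": 94},
    {"x": 0.17,"y": 0.15,"z": 0,"spin": 0,"claw": 94},
    {"x": 0.17,"y": 0.15,"z": 0,"spin": 0,"claw": 94},
    {"x": 0.17,"y": 0.15,"z": 0,"spin": 0,"claw": 94},
    {"x": 0.17,"y": 0.15,"z": 0,"spin": 0,"claw": 94},
    {"x": 0.17,"y": 0.15,"z": 0,"spin": 0,"claw": 94},
    {"x": 0.17,"y": 0.15,"z": 0,"spin": 0,"claw": 94},
    {"x": 0.17,"y": 0.15,"z": 0,"spin": 0,"claw": 94},
    {"x": 0,"y": 0,"z": 0,"spin": 0,"claw": 94},
    {"x": 0,"y": 0,"z": 0,"spin": 0,"claw": 94}
  ]
}}

```text
time_s: 1.65
ee_pos: [0.5298, -0.2157, 0.3029]
eef_rot: [-3.141, 0.001, 0.353]
force: [0.8, -0.3, 0.2]
grip_width: 0.0937
grip_force: 0.0
```

```bash
python3 - <<'E'
from h import *
o=get_obs();print(o["time_s"],o["ee_pos"],o["eef_rot"]); c=cm("wrist"); np.save("c2.npy",np.array(c,dtype=object),allow_pickle=True)
cv2.imwrite("pics/w2.png",camera("wrist"))
E
```

```text
1.65 [ 0.52975462 -0.21574854  0.30286043] [-3.14093559e+00  8.09545576e-04  3.53465251e-01]
```

View pics/w2.png

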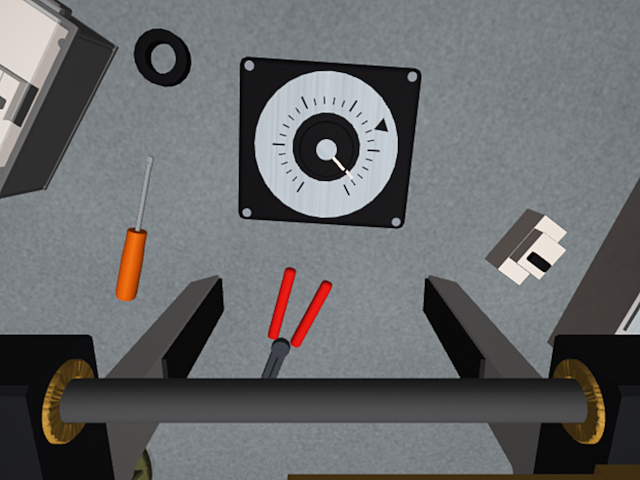

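The wrist view shows the plate at about (326,144), the triangle at (381,126), and the pointer running from (332,154) to (350,178). I compute the angles from these.

```bash
cat > k.py <<'E'
from h import *
def knob(im,c,box):
    x0,y0,x1,y1=box
    g=cv2.cvtColor(im,cv2.COLOR_BGR2GRAY); hull=None
    m=np.zeros_like(g); m[y0:y1,x0:x1]=(g[y0:y1,x0:x1]>150)*255
    cs,_=cv2.findContours(m,0,2); k=cv2.convexHull(max(cs,key=cv2.contourArea))
    P=plane(c,k.reshape(-1,2),.1405)[:,:2].astype(np.float32)
    e=cv2.fitEllipse(P.reshape(-1,1,2)*1000); C=np.array(e[0])/1000
    print("centre",C,"diam",e[1])
    vv,uu=np.mgrid[y0:y1,x0:x1]; uv=np.c_[uu.ravel(),vv.ravel()]; gg=g[y0:y1,x0:x1].ravel()
    def pol(z):
        d=plane(c,uv,z)[:,:2]-C; return np.hypot(*d.T),np.arctan2(d[:,1],d[:,0])
    r,a=pol(.141); s=(gg<90)&(r>.046)&(r<.060); w=np.zeros_like(g); w[uv[s,1],uv[s,0]]=255
    n,l,st,ce=cv2.connectedComponentsWithStats(w); i=1+np.argmax(st[1:,4]); t=plane(c,ce[i],.141)[0,:2]-C
    at=np.arctan2(t[1],t[0]); print("tri px",ce[i],st[i],"r",np.hypot(*t),"ang",at)
    r,a=pol(.146); s=(gg>130)&(r>.0235)&(r<.0285); ap=np.angle(np.mean(np.exp(1j*a[s]))); print("pointer skirt",s.sum(),ap, np.std(a[s]))
    r,a=pol(.185); s=(gg>130)&(r>.010)&(r<.021); print("pointer top",s.sum(),np.angle(np.mean(np.exp(1j*a[s]))),np.std(a[s]))
    print("turn CCW",at-ap); return C,at,ap
E
python3 - <<'E'
from k import *
knob(cv2.imread("pics/w2.png"),tuple(np.load("c2.npy",allow_pickle=True)),(235,50,425,235))
E
```

```text
centre [ 0.58618762 -0.19749252] diam (127.3819808959961, 127.4903793334961)
tri px [381.54878049 125.91463415] [375 119  13  12  82] r 0.05246372269941975 ang -0.8634773286518789
pointer skirt 12 -2.0871152778158844 0.03823548083022053
pointer top 47 -2.078867029983965 0.0558859914929031
turn CCW 1.2236379491640055
```

Centre is (0.586, -0.1975), plate diameter 127 mm as expected, and the turn needed is 1.22 rad. I descend and grip.

Request:
{"name": "send_rows", "arguments": {
  "targets": [
    {"x": 0.141,"y": 0.046,"z": 0,"spin": 0,"claw": 80},
    {"x": 0.141,"y": 0.046,"z": 0,"spin": 0,"claw": 80},
    {"x": 0,"y": 0,"z": -0.19,"spin": 0,"claw": 80},
    {"x": 0,"y": 0,"z": -0.19,"spin": 0,"claw": 80},
    {"x": 0,"y": 0,"z": -0.19,"spin": 0,"claw": 80},
    {"x": 0,"y": 0,"z": -0.18,"spin": 0,"claw": 80},
    {"x": 0,"y": 0,"z": 0,"spin": 0,"claw": 80},
    {"x": 0,"y": 0,"z": 0,"spin": 0,"claw": 80},
    {"x": 0,"y": 0,"z": 0,"spin": 0,"claw": 35},
    {"x": 0,"y": 0,"z": 0,"spin": 0,"claw": 35},
    {"x": 0,"y": 0,"z": 0,"spin": 0,"claw": 35},
    {"x": 0,"y": 0,"z": 0,"spin": 0,"claw": 35},
    {"x": 0,"y": 0,"z": 0,"spin": 0,"claw": 35},
    {"x": 0,"y": 0,"z": 0,"spin": 0,"claw": 35}
  ],
  "force": 20
}}

```text
time_s: 3.1
ee_pos: [0.5859, -0.1979, 0.1535]
eef_rot: [3.142, -0.0, 0.352]
force: [0.7, 0.3, 0.4]
grip_width: 0.0365
grip_force: 0.0
```

Request:
{"name": "send_rows", "arguments": {
  "targets": [
    {"x": 0,"y": 0,"z": 0,"spin": 0,"claw": 35},
    {"x": 0,"y": 0,"z": 0,"spin": 0,"claw": 35}
  ],
  "force": 20
}}

```text
time_s: 3.3
ee_pos: [0.5859, -0.1979, 0.1534]
eef_rot: [-3.142, 0.0, 0.352]
force: [-0.3, -0.3, 0.2]
grip_width: 0.0351
grip_force: 0.0
```

```bash
python3 - <<'E'
from h import *
w=camera("wrist"); s=camera("scene")[180:360,180:400]
cv2.imwrite("pics/w3.png",np.hstack([cv2.resize(w,(400,300)),cv2.resize(s,(367,300))]))
print(get_obs()["grip_width"])
E
```

```text
0.03501964314968058
```

View pics/w3.png

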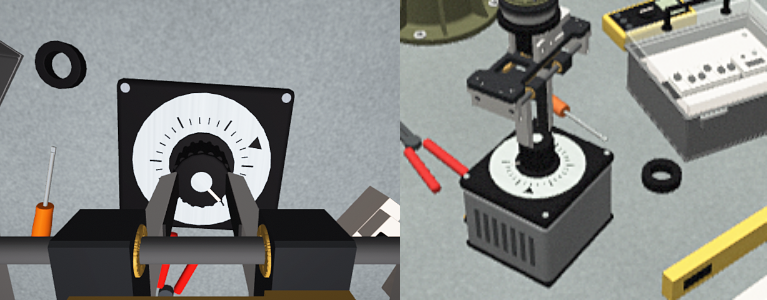

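Fingers straddle the knob at about (201,182) in the picture, but there is no contact force at 35 mm. I close further and watch the force.

Request:
{"name": "send_rows", "arguments": {
  "targets": [
    {"x": 0,"y": 0,"z": 0,"spin": 0,"claw": 20},
    {"x": 0,"y": 0,"z": 0,"spin": 0,"claw": 20},
    {"x": 0,"y": 0,"z": 0,"spin": 0,"claw": 20},
    {"x": 0,"y": 0,"z": 0,"spin": 0,"claw": 20},
    {"x": 0,"y": 0,"z": 0,"spin": 0,"claw": 20}
  ],
  "force": 20
}}

```text
time_s: 3.9
ee_pos: [0.5859, -0.1979, 0.1535]
eef_rot: [-3.142, -0.0, 0.352]
force: [-0.2, 0.2, 0.4]
grip_width: 0.0203
grip_force: 0.0
```

```bash
python3 - <<'E'
from h import *
c=cm("wrist"); w=camera("wrist"); o=get_obs()
print(o["grip_width"],o["grip_force"],o["ee_pos"],pix(c,[o["ee_pos"],[.586,-.1975,.185],[.586,-.1975,.141]]))
cv2.imwrite("pics/w4.png",w[180:480,150:550])
E
```

```text
0.01992445942805681 0.0 [ 0.58592329 -0.19791237  0.15344371] [[322.79353116 268.47940332]
 [321.97085947 289.51571855]
 [322.19156605 261.18008156]]
```

View pics/w4.png

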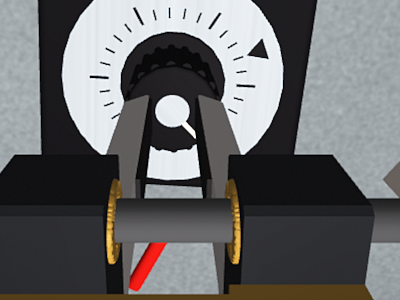

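The fingertips pass over the knob top, since they occlude it at about (298,275) and (348,275), and there is no contact. I check the tip height from the scene picture numerically, without viewing a new picture.

```bash
python3 - <<'E'
from h import *
c=cm("scene"); o=get_obs(); p=o["ee_pos"]
for z in (.1405,.1535,.171,.185,.2,.21): print(z,pix(c,[p[0],p[1],z])[0].round(1))
cw=cm("wrist")
print("depth TCP",(np.linalg.inv(cw[3])@np.r_[p,1])[:3])
s=camera("scene"); cv2.imwrite("pics/s5.png",cv2.resize(s[190:310,200:320],(600,600),interpolation=2))
E
```

```text
0.1405 [261.5 277.7]
0.1535 [261.3 273.3]
0.171 [261.  267.4]
0.185 [260.7 262.6]
0.2 [260.5 257.4]
0.21 [260.3 253.8]
depth TCP [-1.38427190e-04  1.62588181e-02  2.25672651e-01]
```

View pics/s5.png

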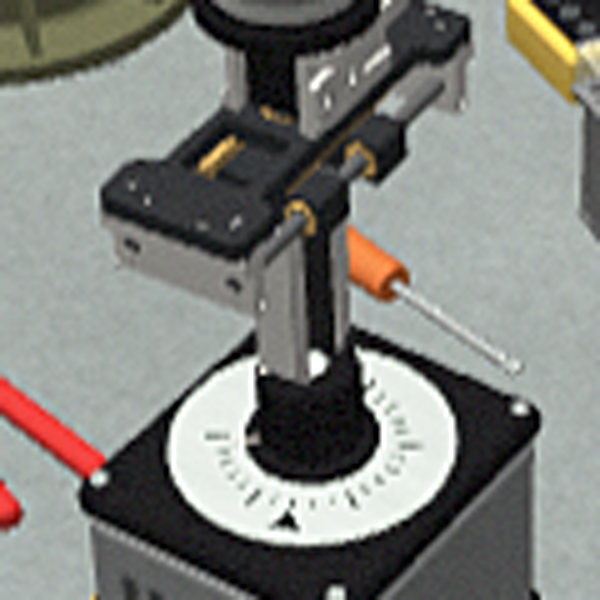

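The fingertips really end at z ≈ 0.186, level with the knob top, about 30 mm above the reported TCP. The fingers are effectively shorter than the stated TCP. I open, go down slowly by about 30 mm while watching the force, and close again.

Request:
{"name": "send_rows", "arguments": {
  "targets": [
    {"x": 0,"y": 0,"z": 0.05,"spin": 0,"claw": 80},
    {"x": 0,"y": 0,"z": 0,"spin": 0,"claw": 80},
    {"x": 0,"y": 0,"z": 0,"spin": 0,"claw": 80},
    {"x": 0,"y": 0,"z": 0,"spin": 0,"claw": 80},
    {"x": 0,"y": 0,"z": 0,"spin": 0,"claw": 80},
    {"x": 0,"y": 0,"z": 0,"spin": 0,"claw": 80},
    {"x": 0,"y": 0,"z": 0,"spin": 0,"claw": 80},
    {"x": 0,"y": 0,"z": 0,"spin": 0,"claw": 80},
    {"x": 0,"y": 0,"z": -0.05,"spin": 0,"claw": 80},
    {"x": 0,"y": 0,"z": -0.05,"spin": 0,"claw": 80},
    {"x": 0,"y": 0,"z": -0.05,"spin": 0,"claw": 80},
    {"x": 0,"y": 0,"z": -0.05,"spin": 0,"claw": 80},
    {"x": 0,"y": 0,"z": 0,"spin": 0,"claw": 80}
  ],
  "force": 20
}}

```text
time_s: 5.3
ee_pos: [0.5852, -0.1976, 0.1214]
eef_rot: [-3.14, 0.002, 0.352]
force: [-0.2, -0.3, 0.0]
grip_width: 0.08
grip_force: 0.0
```

Request:
{"name": "send_rows", "arguments": {
  "targets": [
    {"x": 0,"y": 0,"z": 0,"spin": 0,"claw": 35},
    {"x": 0,"y": 0,"z": 0,"spin": 0,"claw": 35},
    {"x": 0,"y": 0,"z": 0,"spin": 0,"claw": 35},
    {"x": 0,"y": 0,"z": 0,"spin": 0,"claw": 35},
    {"x": 0,"y": 0,"z": 0,"spin": 0,"claw": 35},
    {"x": 0,"y": 0,"z": 0,"spin": 0,"claw": 35},
    {"x": 0,"y": 0,"z": 0,"spin": 0,"claw": 35}
  ],
  "force": 20
}}

```text
time_s: 6.0
ee_pos: [0.5859, -0.1975, 0.1237]
eef_rot: [-3.141, -0.0, 0.352]
force: [-2.9, 4.3, 4.3]
grip_width: 0.0434
grip_force: 20.0
```

The fingers hold the knob at 43.4 mm with 20 N. I turn 1.22 rad anticlockwise (0.777 units).

Request:
{"name": "send_rows", "arguments": {
  "targets": [
    {"x": 0,"y": 0,"z": 0,"spin": 0.05,"claw": 35},
    {"x": 0,"y": 0,"z": 0,"spin": 0.08,"claw": 35},
    {"x": 0,"y": 0,"z": 0,"spin": 0.08,"claw": 35},
    {"x": 0,"y": 0,"z": 0,"spin": 0.08,"claw": 35},
    {"x": 0,"y": 0,"z": 0,"spin": 0.08,"claw": 35},
    {"x": 0,"y": 0,"z": 0,"spin": 0.08,"claw": 35},
    {"x": 0,"y": 0,"z": 0,"spin": 0.08,"claw": 35},
    {"x": 0,"y": 0,"z": 0,"spin": 0.08,"claw": 35},
    {"x": 0,"y": 0,"z": 0,"spin": 0.08,"claw": 35},
    {"x": 0,"y": 0,"z": 0,"spin": 0.05,"claw": 35},
    {"x": 0,"y": 0,"z": 0,"spin": 0.037,"claw": 35},
    {"x": 0,"y": 0,"z": 0,"spin": 0,"claw": 35},
    {"x": 0,"y": 0,"z": 0,"spin": 0,"claw": 35},
    {"x": 0,"y": 0,"z": 0,"spin": 0,"claw": 35}
  ],
  "force": 20
}}

```text
time_s: 7.4
ee_pos: [0.5867, -0.198, 0.1237]
eef_rot: [3.14, 0.001, 1.57]
force: [6.2, -0.3, 0.6]
grip_width: 0.0436
grip_force: 20.0
```

Turned 1.218 rad. I let go, rise, and back off to check with the wrist camera.

Request:
{"name": "send_rows", "arguments": {
  "targets": [
    {"x": 0,"y": 0,"z": 0,"spin": 0,"claw": 80},
    {"x": 0,"y": 0,"z": 0,"spin": 0,"claw": 80},
    {"x": 0,"y": 0,"z": 0,"spin": 0,"claw": 80},
    {"x": 0,"y": 0,"z": 0,"spin": 0,"claw": 80},
    {"x": 0,"y": 0,"z": 0,"spin": 0,"claw": 80},
    {"x": 0,"y": 0,"z": 0.1,"spin": 0,"claw": 80},
    {"x": 0,"y": 0,"z": 0.2,"spin": 0,"claw": 80},
    {"x": 0,"y": 0,"z": 0.2,"spin": 0,"claw": 80},
    {"x": 0,"y": 0,"z": 0.2,"spin": 0,"claw": 80},
    {"x": 0,"y": 0,"z": 0.2,"spin": 0,"claw": 80},
    {"x": 0,"y": -0.15,"z": 0,"spin": 0,"claw": 80},
    {"x": 0,"y": -0.15,"z": 0,"spin": 0,"claw": 80},
    {"x": 0,"y": 0,"z": 0,"spin": 0,"claw": 80},
    {"x": 0,"y": 0,"z": 0,"spin": 0,"claw": 80},
    {"x": 0,"y": 0,"z": 0,"spin": 0,"claw": 80}
  ]
}}

```text
time_s: 8.9
ee_pos: [0.586, -0.2571, 0.3035]
eef_rot: [-3.142, -0.0, 1.573]
force: [0.4, 0.0, -0.4]
grip_width: 0.0803
grip_force: 0.0
```

```bash
python3 - <<'E'
from k import *
o=get_obs(); print(o["time_s"],o["ee_pos"],o["eef_rot"][2]); c=cm("wrist"); w=camera("wrist"); cv2.imwrite("pics/w6.png",w)
u,v=pix(c,[.586,-.1975,.141])[0].astype(int); print(u,v)
knob(w,c,(max(u-105,0),max(v-105,0),u+105,v+105))
E
```

```text
8.9 [ 0.58599586 -0.25711251  0.30347509] 1.5728084800058286
323 147
centre [ 0.58625049 -0.19732935] diam (127.39595031738281, 127.53697204589844)
tri px [360.89189189 191.36486486] [357 186  12  12  74] r 0.05257098650995917 ang -0.8633543233423178
pointer skirt 12 -0.8745634845379847 0.0384692423397935
pointer top 48 -0.859364205444969 0.05351315167989462
turn CCW 0.01120916119566695
```

View pics/w6.png

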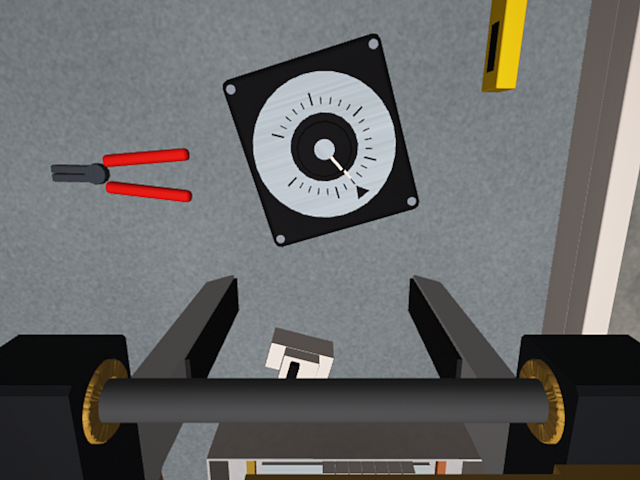

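The pointer line lies on the triangle's mark at about (361,191), with a residual of 0.01 rad. The knob is done and released. I move to view the handle, turning to yaw 1.344 on the way.

Request:
{"name": "send_rows", "arguments": {
  "targets": [
    {"x": -0.073,"y": 0.2075,"z": 0,"spin": -0.0146,"claw": 50},
    {"x": -0.073,"y": 0.2075,"z": 0,"spin": -0.0146,"claw": 50},
    {"x": -0.073,"y": 0.2075,"z": 0,"spin": -0.0146,"claw": 50},
    {"x": -0.073,"y": 0.2075,"z": 0,"spin": -0.0146,"claw": 50},
    {"x": -0.073,"y": 0.2075,"z": 0,"spin": -0.0146,"claw": 50},
    {"x": -0.073,"y": 0.2075,"z": 0,"spin": -0.0146,"claw": 50},
    {"x": -0.073,"y": 0.2075,"z": 0,"spin": -0.0146,"claw": 50},
    {"x": -0.073,"y": 0.2075,"z": 0,"spin": -0.0146,"claw": 50},
    {"x": -0.073,"y": 0.2075,"z": 0,"spin": -0.0146,"claw": 50},
    {"x": -0.073,"y": 0.2075,"z": 0,"spin": -0.0146,"claw": 50},
    {"x": 0,"y": 0,"z": 0,"spin": 0,"claw": 50},
    {"x": 0,"y": 0,"z": 0,"spin": 0,"claw": 50}
  ]
}}

```text
time_s: 10.15
ee_pos: [0.4394, 0.158, 0.3037]
eef_rot: [3.141, -0.0, 1.346]
force: [-0.3, -0.7, -0.2]
grip_width: 0.0501
grip_force: 0.0
```

```bash
python3 - <<'E'
from h import *
o=get_obs(); print(o["ee_pos"],o["eef_rot"][2]); c=cm("wrist"); w=camera("wrist"); cv2.imwrite("pics/w7.png",w)
u,v=pix(c,[.4526,.217,.155])[0].astype(int); print(u,v)
g=cv2.cvtColor(w,cv2.COLOR_BGR2GRAY); m=np.zeros_like(g); b=(slice(max(v-130,0),min(v+130,265)),slice(max(u-60,0),u+60)); m[b]=(g[b]<60)*255
cs,_=cv2.findContours(m,0,2)
for k in sorted(cs,key=cv2.contourArea)[-3:]:
    r=cv2.minAreaRect(k); P=plane(c,cv2.boxPoints(r),.155); print(r,cv2.boundingRect(k),"\n",P.round(4).tolist(),P.mean(0))
E
```

```text
[0.43938992 0.15795624 0.30369993] 1.3459982687910061
323 146
((296.0, 131.5), (3.0, 10.0), 90.0) (291, 130, 11, 4) 
 [[0.429, 0.2365, 0.155], [0.4373, 0.2346, 0.155], [0.4367, 0.2322, 0.155], [0.4284, 0.2341, 0.155]] [0.43284877 0.23431869 0.155     ]
((296.0, 185.5), (5.0, 10.0), 90.0) (291, 183, 11, 6) 
 [[0.418, 0.1926, 0.155], [0.4266, 0.1906, 0.155], [0.4256, 0.1863, 0.155], [0.417, 0.1883, 0.155]] [0.42181388 0.18946973 0.155     ]
((327.9831848144531, 139.0162353515625), (18.047119140625, 142.04669189453125), 0.9469515681266785) (318, 68, 21, 143) 
 [[0.4356, 0.1639, 0.155], [0.4644, 0.2792, 0.155], [0.4788, 0.2756, 0.155], [0.4514, 0.16, 0.155]] [0.45755013 0.21966777 0.155     ]
```

View pics/w7.png

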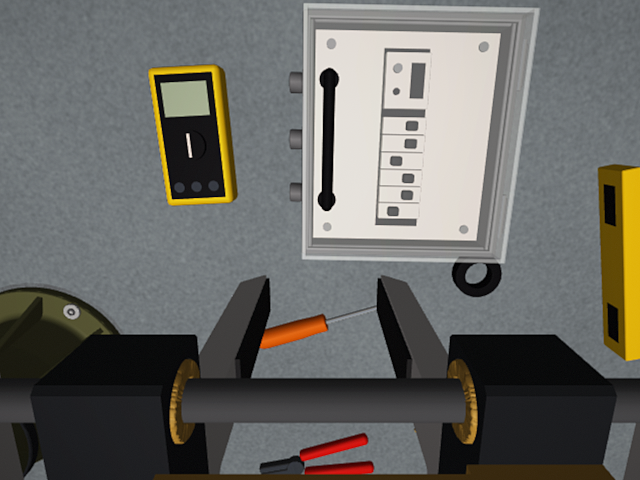

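The picture shows the bar from (329,78) to (326,200), nearly parallel to the finger plane. The handle is at (0.457, 0.2195) and its yaw is within 1°. With the real tips about 32 mm behind the reported TCP, I descend to a reported z ≈ 0.107.

Request:
{"name": "send_rows", "arguments": {
  "targets": [
    {"x": 0.044,"y": 0.154,"z": 0,"spin": -0.008,"claw": 50},
    {"x": 0.044,"y": 0.154,"z": 0,"spin": 0,"claw": 50},
    {"x": 0,"y": 0,"z": -0.2,"spin": 0,"claw": 50},
    {"x": 0,"y": 0,"z": -0.2,"spin": 0,"claw": 50},
    {"x": 0,"y": 0,"z": -0.2,"spin": 0,"claw": 50},
    {"x": 0,"y": 0,"z": -0.15,"spin": 0,"claw": 50},
    {"x": 0,"y": 0,"z": -0.08,"spin": 0,"claw": 50},
    {"x": 0,"y": 0,"z": -0.08,"spin": 0,"claw": 50},
    {"x": 0,"y": 0,"z": -0.075,"spin": 0,"claw": 50},
    {"x": 0,"y": 0,"z": 0,"spin": 0,"claw": 50},
    {"x": 0,"y": 0,"z": 0,"spin": 0,"claw": 50}
  ]
}}

```text
time_s: 11.3
ee_pos: [0.458, 0.218, 0.1068]
eef_rot: [3.142, 0.0, 1.329]
force: [-1.1, -0.0, 0.4]
grip_width: 0.0501
grip_force: 0.0
```

Request:
{"name": "send_rows", "arguments": {
  "targets": [
    {"x": 0,"y": 0,"z": 0,"spin": 0,"claw": 3},
    {"x": 0,"y": 0,"z": 0,"spin": 0,"claw": 3},
    {"x": 0,"y": 0,"z": 0,"spin": 0,"claw": 3},
    {"x": 0,"y": 0,"z": 0,"spin": 0,"claw": 3},
    {"x": 0,"y": 0,"z": 0,"spin": 0,"claw": 3},
    {"x": 0,"y": 0,"z": 0,"spin": 0,"claw": 3},
    {"x": 0,"y": 0,"z": 0,"spin": 0,"claw": 3},
    {"x": 0,"y": 0,"z": 0,"spin": 0,"claw": 3}
  ],
  "force": 20
}}

```text
time_s: 12.1
ee_pos: [0.4574, 0.2188, 0.1065]
eef_rot: [-3.141, 0.0, 1.33]
force: [-2.9, 0.7, 0.8]
grip_width: 0.0091
grip_force: 20.0
```

The bar is gripped at 9.1 mm with 20 N. I swing along the arc in two halves.

Request:
{"name": "send_rows", "arguments": {
  "targets": [
    {"x": 0.0202,"y": -0.0049,"z": 0.0473,"spin": 0,"claw": 3},
    {"x": 0.0202,"y": -0.0049,"z": 0.0473,"spin": 0,"claw": 3},
    {"x": 0.0248,"y": -0.006,"z": 0.0445,"spin": 0,"claw": 3},
    {"x": 0.0248,"y": -0.006,"z": 0.0445,"spin": 0,"claw": 3},
    {"x": 0.0294,"y": -0.0071,"z": 0.042,"spin": 0,"claw": 3},
    {"x": 0.0294,"y": -0.0071,"z": 0.042,"spin": 0,"claw": 3},
    {"x": 0.0335,"y": -0.0081,"z": 0.0383,"spin": 0,"claw": 3},
    {"x": 0.0335,"y": -0.0081,"z": 0.0383,"spin": 0,"claw": 3},
    {"x": 0.0369,"y": -0.0089,"z": 0.0348,"spin": 0,"claw": 3},
    {"x": 0.0369,"y": -0.0089,"z": 0.0348,"spin": 0,"claw": 3},
    {"x": 0,"y": 0,"z": 0,"spin": 0,"claw": 3},
    {"x": 0,"y": 0,"z": 0,"spin": 0,"claw": 3}
  ],
  "force": 20
}}

```text
time_s: 13.3
ee_pos: [0.5152, 0.2045, 0.1915]
eef_rot: [-3.141, -0.0, 1.33]
force: [-14.8, -1.6, 13.7]
grip_width: 0.0093
grip_force: 20.0
```

Still held; the 20 N force points radially outward, so I am about 3 mm inside the arc. I correct outward and continue in parts.

Request:
{"name": "send_rows", "arguments": {
  "targets": [
    {"x": -0.01,"y": 0.002,"z": 0.014,"spin": 0,"claw": 3},
    {"x": 0.0406,"y": -0.0098,"z": 0.0315,"spin": 0,"claw": 3},
    {"x": 0.0406,"y": -0.0098,"z": 0.0315,"spin": 0,"claw": 3},
    {"x": 0.0433,"y": -0.0104,"z": 0.027,"spin": 0,"claw": 3},
    {"x": 0.0433,"y": -0.0104,"z": 0.027,"spin": 0,"claw": 3},
    {"x": 0,"y": 0,"z": 0,"spin": 0,"claw": 3},
    {"x": 0,"y": 0,"z": 0,"spin": 0,"claw": 3}
  ],
  "force": 20
}}

```text
time_s: 14.0
ee_pos: [0.5471, 0.1962, 0.2151]
eef_rot: [-3.141, 0.001, 1.33]
force: [1.3, -4.8, -8.6]
grip_width: 0.0092
grip_force: 20.0
```

Request:
{"name": "send_rows", "arguments": {
  "targets": [
    {"x": 0.0457,"y": -0.011,"z": 0.019,"spin": 0,"claw": 3},
    {"x": 0.0457,"y": -0.011,"z": 0.019,"spin": 0,"claw": 3},
    {"x": 0.0476,"y": -0.0115,"z": 0.015,"spin": 0,"claw": 3},
    {"x": 0.0476,"y": -0.0115,"z": 0.015,"spin": 0,"claw": 3},
    {"x": 0.0488,"y": -0.0118,"z": 0.011,"spin": 0,"claw": 3},
    {"x": 0.0488,"y": -0.0118,"z": 0.011,"spin": 0,"claw": 3},
    {"x": 0,"y": 0,"z": 0,"spin": 0,"claw": 3},
    {"x": 0,"y": 0,"z": 0,"spin": 0,"claw": 3},
    {"x": 0,"y": 0,"z": 0,"spin": 0,"claw": 3}
  ],
  "force": 20
}}

```text
time_s: 14.9
ee_pos: [0.6036, 0.1832, 0.2348]
eef_rot: [3.14, -0.0, 1.33]
force: [-3.0, -4.1, 4.4]
grip_width: 0.0096
grip_force: 20.0
```

```bash
python3 - <<'E'
from h import *
for n in("scene","top","wrist"): cv2.imwrite(f"pics/{n}8.png",camera(n))
o=get_obs();print(o["time_s"],o["ee_pos"],o["force"],o["grip_width"],o["grip_force"])
d=o["ee_pos"]-[.4574,.2188,.1065]; s=d[0]*.972-d[1]*.234; h=d[2]
print("s,h",s,h,"theta",np.degrees(np.arctan2(.07+h,.184-s))-20.83, "r",np.hypot(.07+h,.184-s),"from s",np.degrees(np.arccos((.184-s)/.1969))-20.83)
# expected scene positions at 50/60/70 deg: lid free-edge ends (208 mm out along the lid, face 33 mm above the hinge)
H=np.array([.4575+.184*.972,.2195-.184*.234,.085]);X=np.array([.972,-.234,0]);Y=np.array([.234,.972,0]);Z=np.array([0,0,1.])
for t in(50,60,70):
    a=np.radians(t);out=-X*np.cos(a)+Z*np.sin(a);nn=X*np.sin(a)+Z*np.cos(a)
    print(t,pix(cm("scene"),np.array([H+out*.208+nn*.033+Y*k for k in(-.1,.1)])).round().tolist(), "bar",pix(cm("scene"),H+out*.184+nn*.07).round().tolist())
E
```

```text
15.05 [0.60352433 0.1832217  0.23476301] [-3.88924503 -3.78687176  5.19881844] 0.009485735779651224 20.006567537784576
s,h 0.15035816742299365 0.12826300959421588 theta 59.53961654701247 r 0.20109697628879322 from s 59.33232305937413
50 [[341.0, 168.0], [409.0, 150.0]] bar [[386.0, 165.0]]
60 [[348.0, 169.0], [418.0, 150.0]] bar [[393.0, 169.0]]
70 [[355.0, 173.0], [426.0, 153.0]] bar [[401.0, 175.0]]
```

The measured geometry is consistent. The chord from the start gives 60.2°, the horizontal shift gives 59.3°, and the bar is still held at 9.5 mm with 20 N. I hand in while holding.

```bash
python3 -c "
from station import *
print(hand_in())"
```

```text
the job is handed in; nothing more can be done
None
```

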